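# Close the switch box hasp and stand ready with the screwdriver

## Robot

A 6-joint arm with a two-finger parallel gripper is mounted at the origin on a cart in front of the work surface, level with it; the furniture and walls round the work are solid. World frame = base frame: x ahead of the robot, y to its left, z up, the work surface at z = 0. Lengths are in m, angles in rad, forces in N, time in s.
With the tool pointing down it reaches from about 0.275 to 0.725 m from the base axis. Payload 15.9 kg.
Tool frame: the origin (TCP) lies on the centre line of the jaws, within the pads' length; the fingertips stand 25 mm ahead of it and the grasp point (between the pads) lies 6 mm ahead of it; z points along the fingers, y is the line along which they close (so a half turn about z gives the same grasp; the last joint's range is limited). The gripper opens to 85 mm and grips with 20 to 120 N. Pads are 22 mm wide; open, the fingers measure 114 mm over their backs; the gripper's body (76 mm by 85 mm) begins 54 mm behind the grasp point. The pads swing forward as they close: fully open they stand 13 mm farther back than shut.
Start: joints at [1.133, 0.213, -0.034, 1.323, 0, 1.571], TCP at [0.212, 0.453, 0.256] pointing down, gripper open.
Joint ranges: [-2.98, 2.98], [-0.74, 1.72], [-1.14, 1.35], [-2.1, 2.04], [-1.57, 1.44], [-3.14, 3.14]. Speed limits (rad/s): [1.89, 1.89, 2.39, 2.57, 3.14, 3.14].

## Interface

Orientations are given as a 3x3 rotation matrix whose columns are the frame's x, y, z axes.
In Python, from station import r gives the robot as it stands.
- The arm moves only by the tool move_arm, never from a script. Its argument "rows" is a list of rows, each a list of 2 entries, a list of its own where there are three numbers: the shift along the world's x, y, z normalised to -1 to 1, where 1 is 0.3 m, then the turn about the world's z normalised to -1 to 1, where 1 is pi/2 rad. In form: [[[x, y, z], roll], ...]. A call has exactly 5 rows; each row is the pose to reach, as a shift and turn from the pose commanded when the call began; what a row does not reach only later rows make up. A row lasts 1/12 s, in which the tool goes at most 41.7 mm and 7.16 degrees, less where a joint would pass 70% of its speed; a pose out of reach is approached as far as the arm can. A call with a number of a shift or a turn outside -1 to 1 is refused whole. A call with a gripper value outside its range is refused whole. "grip" is the opening, from 0 (shut) to 1 (fully open), set as the call begins (left out, the last holds). The fingers move at their own pace and stop on an object; "grip_force" is the grip in N (left out, the last holds). Time passes only in rows, so rows that repeat a pose let the fingers close, or fill a call up. It gives the time, the measured TCP pose, the force, the opening and the grip force at its end, in the units of the state.
- r.get_obs(): the state, without advancing time (a new reading comes with each control period).
- r.camera(name): name is "scene" or "top" or "wrist"; returns (picture, depth): 480x640x3 uint8, blue, green, red; 480x640 float32, m along the optical axis (not along the pixel's ray), 0 where there is no reading.
- r.camera_params(name): a dict with "mtx" (3x3 intrinsics, pixels), "origin" and "orientation" of the camera in the world. Camera axes: x right, y down, z forward; pixel columns grow to the right and rows downward; lengths in m; the calibration is good to about 2 mm. A picture is of the moment at which its call begins: read the wrist's pose just before it. camera_params takes no time and is no camera call; for the wrist camera it gives the pose at the moment of the call.
- r.finish_job(): hands the job in; it is judged then, once.
Trained networks look in the newest picture that a camera, given by its name, has taken for a name from the list of things; names that differ only in an ending like _2 or _b are one class to them, and where a whole thing is asked for, a point or a joint stands for the part that bears it (a point fixed in the world has none). Each returns a list of dicts, best first, with "p" (0 to 1); they miss things now and then, are a little off and sometimes report something else, mostly with a low value. They report only what shows in the picture. A call takes as long as a camera call. They do not tell look-alikes from the thing itself.
- r.look_for(target, camera): "xyz" ([x, y, z] in m, in world coordinates, good to about 4 mm: the middle of the surface that is visible of it).
- r.masks_of(target, camera): "mask" (480x640 bool, what is visible of it).
The state is a dict: "time_s": time; "joints": joint angles; "joint_vel": joint speeds; "joint_torque": joint torques, N m; "position": TCP position; "tcp_rot": TCP orientation; "ft_force": force on the tool from outside, world axes, zero at the start; "wrist_torque": the same for the moment, N m; "width": opening from 0.0 (shut) to 1.0 (fully open); "grip_force": force on a finger pad.
Only numpy, scipy, OpenCV 4.12 (cv2) and the standard library are available. Lean on these libraries where they do the work, as an engineer would, in place of code of your own. Each camera call takes 0.05 s, during which the arm holds its last target. There are 200 camera calls.

## Task

Swing the hasp on the front of the green switch box down over its slotted stud until it lies home, then draw the green screwdriver out of its sloping stand and turn it level, with the blade pointing straight at the stud and the tip a few centimetres short of it, in line with it, touching neither the box nor the hasp. Finish while still holding it there, raised and steady, ready to turn the stud; leave the red screwdriver in its stand and do not disturb the blue carton and the roll of black tape.

Things in the scene. Friction and masses are not known exactly. Their poses are not given: they have to be found in the camera images.
- switch_box: green painted steel box fixed to the bench, 60 (x) x 140 (y) x 180 mm high, two black cable glands on top to 198 mm. Origin: centre of its underside. Its own -x axis comes straight out of its front (at x = -30 mm), which looks roughly at the robot; z up.
- stud (a point): centre of the round brass slotted stud head (14 mm across) on the front of the box, 10 mm out from the front face and 153 mm above the bench; the stud's axis is the box's x axis. With the hasp home it shows through the hasp's window and stands 3 mm proud of the hasp strap.
- hasp (a joint): swing of the hasp about a level hinge along the box's y axis: 0 = hanging down the front, home over the stud (hard stop); 1.57 = sticking straight out level toward the robot; more = pointing up and out. Starts open at 1.7 to 2.3. Stiff hinge (0.05 N m friction): stays where it is left; closes when its red tab is pushed down from above, then toward the box.
- hasp_hinge (a point): middle of the hasp's hinge line, in box coordinates x = -35 mm, y = 0, 183 mm above the bench; fixed to the box.
- hasp_tab (a point): middle of the hasp's red rolled tab (a bar of 12 mm diameter, 40 mm long along the box's y axis) at the free end, 52 mm from the hinge line. The strap is 40 mm wide. With the hasp home the tab is 41 mm out from the middle of the box (11 mm out from the front face), 131 mm above the bench, and 7 mm of it stand out beyond the stud head.
- green_stand: fixed stand: pale wooden block (44 mm wide, 40 mm along the slope) on a dark base 56 mm wide. A 10 x 10 mm hole through the block, sloping 40 degrees to the level, takes the blade; the handle's underside lies on a tongue 16 mm wide that reaches 60 mm up from the block. Its -x axis points roughly at the robot; origin on the base's underside, below the handle's foot.
- green_driver: screwdriver with a green handle, 180 mm long, about 0.09 kg. Own y axis runs along it from blade tip to handle end; the origin lies mid-length, 13 mm off the tool's axis (which is at z = +13 mm). Handle (26 mm thick) from y = -5 to 90 mm, steel blade (6 mm rod, 8 mm tip) from -90 to -5. Starts in its stand, handle up and toward the robot. Drawn 95 mm along its own y it is clear.
- green_handle (a point): on the axis of the green screwdriver, 34 mm from its origin toward the handle end: a good place to grip, across the handle from above (about 110 mm above the bench at the start), 124 mm from the tip. Fingers that point some 25 degrees back toward the robot as they grip need to point only some 15 degrees forward when the tool is level.
- green_tip (a point): tip of the green screwdriver's blade, on its axis
- red_driver: the other screwdriver, red handle, 210 mm long, loose in a like stand beside it (which is left and which right varies): leave it there
- blue_carton: small blue carton, 119 x 67 x 71 mm high, loose on the bench: leave it
- black_tape: roll of black tape, 92 mm across, 19 mm high, loose on the bench: leave it
Not all that is in view belongs to the job. What is shaped like the switch_box but pink is not meant. Leave any purple look-alike of the green_driver alone.

How it is judged:
On the way, in this order (a step that is already met when the one before it is completed fails the run):
1. the hasp lies home over the stud (value of joint hasp below 0.09 rad), for 0.3 s.
2. the green screwdriver is drawn out of its stand and clear of it, held, tip raised (distance of green_tip from where it was at the start of the episode above 0.085 m and height (world z) of green_tip above 0.07 m and contact force between green_driver and green_stand below 0.3 N and contact force between green_driver and the fingers above 1 N), for 0.1 s.
At the end, for the whole second after the job is handed in: The hasp is home (under 0.09 rad). The green screwdriver is held by the gripper, still, its axis within 0.3 rad of the stud's axis (so level), its tip within 30 mm of the stud's axis sideways and in height and 5 to 90 mm short of the stud, touching neither box, hasp nor stand (value of joint hasp below 0.09 rad and angle between the y axis of green_driver and the x axis of switch_box, either way round below 0.3 rad and x of green_tip in the frame of switch_box between -0.13 and -0.045 m and y of green_tip in the frame of switch_box between -0.03 and 0.03 m and z of green_tip in the frame of switch_box between 0.123 and 0.183 m and contact force between green_driver and green_stand below 0.3 N and contact force between green_driver and switch_box below 0.3 N and contact force between green_driver and the fingers above 1 N and height (world z) of green_driver above 0.1 m and linear speed of green_driver below 0.03 m/s and angular speed of green_driver below 0.2 rad/s); the arm keeps its last pose, push and grip.
It fails at once if the red screwdriver is disturbed (moved over 20 mm) (distance of red_driver from where it was at the start of the episode above 0.02 m).
It fails at once if the blue carton is moved over 20 mm (distance of blue_carton from where it was at the start of the episode above 0.02 m).
It fails at once if the tape roll is moved over 20 mm (distance of black_tape from where it was at the start of the episode above 0.02 m).
It fails at once if the green screwdriver strikes the box or hasp (over 3 N) (contact force between green_driver and switch_box above 3 N).
It also fails if it takes over 54 s, if anything falls off the work surface, if the arm or the gripper's body presses on something with over 40 N, if the wrist force passes 120 N, or if a joint passes its speed limit or range.

## Working session

There is one attempt and no reset: what is moved stays moved. The work goes in short steps, Python scripts to look and compute and a tool call to move; the robot and the scene stay as the last step left them, time stands still between calls to the robot, and variables do not carry over. Pictures are saved under pics/ and viewed, at most 10 in all, crops included, and the job is handed in when it is done.

Besides the shell and the picture viewer there is one more tool, called after "Call:" by a JSON object that holds its "method" and its "body", one argument or row to a line. move_arm: Moves the arm, as the interface text tells. Scaled input: -1 to 1 covers 0.3 m each way for a shift and pi/2 rad each way for a turn. Its arguments: {"type":"object","properties":{"rows":{"type":"array"},"grip":{"type":"number"},"grip_force":{"type":"number"}},"required":["rows"]}

```bash
mkdir -p pics
cat > h.py <<'E'
from station import r
import numpy as np, cv2
def cloud(cam):
    im,d=r.camera(cam);p=r.camera_params(cam);K=np.array(p["mtx"]);v,u=np.mgrid[:480,:640]
    c=np.stack([(u-K[0,2])/K[0,0]*d,(v-K[1,2])/K[1,1]*d,d],-1)
    w=c@np.array(p["orientation"]).T+np.array(p["origin"]); w[d==0]=np.nan
    return im,w
E
python3 - <<'E'
from h import *
for c in ("scene","top"):
    im,w=cloud(c); cv2.imwrite(f"pics/{c}0.png",im); np.save(f"{c}0.npy",w)
    for t in ("switch_box","stud","hasp_tab","hasp_hinge","green_handle","green_driver","green_stand","red_driver","blue_carton","black_tape"):
        print(c,t,[(np.round(x["xyz"],3).tolist(),round(x["p"],2)) for x in r.look_for(t,c)[:3]])
print(r.get_obs())
E
```

```text
scene switch_box [([0.67, 0.189, 0.107], 0.75), ([0.503, 0.275, 0.106], 0.68)]
scene stud [([0.671, 0.179, 0.106], 0.93), ([0.522, -0.131, 0.125], 0.69)]
scene hasp_tab [([0.475, 0.29, 0.156], 0.6)]
scene hasp_hinge [([0.669, 0.186, 0.113], 0.76), ([0.503, 0.275, 0.102], 0.72)]
scene green_handle [([0.518, -0.13, 0.124], 0.75), ([0.543, 0.06, 0.018], 0.63)]
scene green_driver [([0.544, 0.058, 0.013], 0.89), ([0.513, -0.13, 0.123], 0.65)]
scene green_stand [([0.561, -0.138, 0.032], 0.64)]
scene red_driver [([0.513, -0.288, 0.126], 0.63)]
scene blue_carton [([0.667, -0.03, 0.064], 0.65)]
scene black_tape [([0.67, 0.186, 0.11], 0.4)]
top switch_box [([0.678, 0.219, 0.179], 0.78), ([0.509, 0.302, 0.18], 0.77)]
top stud [([0.512, 0.3, 0.179], 0.88), ([0.667, 0.006, 0.067], 0.7), ([0.672, 0.213, 0.18], 0.58)]
top hasp_tab [([0.637, 0.205, 0.188], 0.59)]
top hasp_hinge [([0.676, 0.214, 0.177], 0.71), ([0.637, 0.21, 0.188], 0.54)]
top green_handle [([0.522, -0.114, 0.134], 0.7), ([0.543, 0.07, 0.021], 0.64)]
top green_driver [([0.516, -0.118, 0.132], 0.73), ([0.544, 0.07, 0.022], 0.68)]
top 
[... 413 characters left out ...]
  -1.18733294e-05,  1.57077844e+00]), 'joint_vel': array([ 0.00014686, -0.00133097, -0.0002826 , -0.00076282,  0.00087987,
       -0.00041067]), 'joint_torque': array([-3.87333901e-03, -6.85953999e+01,  4.87339926e+01,  1.10662797e-03,
       -1.33990534e-04,  9.38878202e-06]), 'position': array([0.21195455, 0.45282564, 0.25628959]), 'tcp_rot': array([[-9.05705641e-01,  4.23907174e-01, -1.02991413e-05],
       [ 4.23907174e-01,  9.05705639e-01, -5.00119673e-05],
       [-1.18724413e-05, -4.96620008e-05, -9.99999999e-01]]), 'ft_force': array([-1.02558621, -0.76926062, -0.5637466 ]), 'wrist_torque': array([-0.02244053, -0.01520171, -0.03834809]), 'grip_force': 0.0, 'width': 0.9949033957254936}
```

View pics/scene0.png

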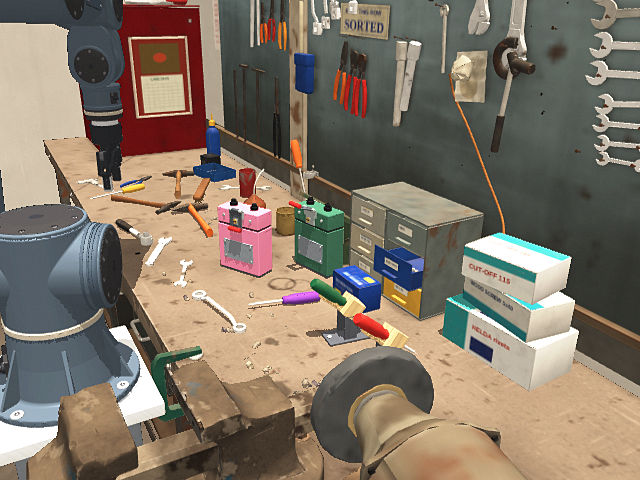

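View pics/top0.png

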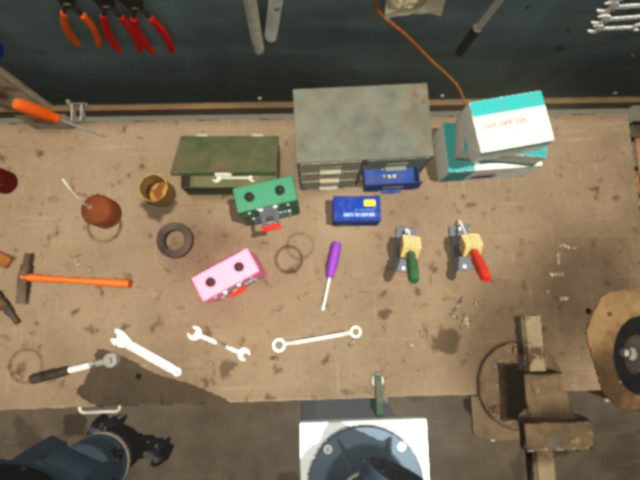

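Run:
```python
from h import *
im=cv2.imread("pics/top0.png");w=np.load("top0.npy");hsv=cv2.cvtColor(im,cv2.COLOR_BGR2HSV)
H,S,V=cv2.split(hsv); g=(H>50)&(H<95)&(S>90)
def box(m):
    p=w[m];q=p[:,:2].astype(np.float32);print(m.sum(),p.mean(0),cv2.minAreaRect(q*1000), np.percentile(p[:,2],[5,50,95]))
u=np.arange(640)[None];v=np.arange(480)[:,None]
roi=(u>220)&(u<310)&(v>170)&(v<245)
print("box top");box(g&roi&(abs(w[...,2]-.18)<.006))
red=((H<8)|(H>172))&(S>150)
print("tab");box(red&roi)
rm=red&roi; 
print("roi >.16 non-green x<.66");
print("handle"); m=g&(u>390)&(u<425)&(v>225)&(v<290);box(m);p=w[m]
s=np.linalg.svd(p-p.mean(0),full_matrices=False);print(s[2][0])
print("red handle");m=red&(u>455)&(u<500)&(v>225)&(v<290);box(m);p=w[m]
print(np.linalg.svd(p-p.mean(0),full_matrices=False)[2][0])
im2=cv2.resize(im[160:300,180:440],(780,420),interpolation=cv2.INTER_CUBIC);sc=cv2.imread("pics/scene0.png")
a=cv2.resize(sc[185:355,200:420],(776,600),interpolation=cv2.INTER_CUBIC);cv2.imwrite("pics/sc.png",a)
```

```text
box top
1305 [0.69218946 0.22124967 0.180496  ] ((692.6813354492188, 221.5555419921875), (58.13089370727539, 136.2886962890625), 11.447774887084961) [0.17728518 0.1805093  0.18356397]
tab
103 [0.61241034 0.20552401 0.20292992] ((617.0458984375, 219.68234252929688), (68.61196899414062, 26.87603759765625), 70.29046630859375) [0.20301466 0.20910063 0.21276834]
roi >.16 non-green x<.66
handle
194 [ 0.51669043 -0.115763    0.13887581] ((523.11376953125, -116.61896514892578), (19.582168579101562, 72.10274505615234), 83.95535278320312) [0.11055577 0.14201597 0.15445705]
[-0.80525161  0.11471544  0.58173036]
red handle
340 [nan nan nan] ((523.276123046875, -304.63055419921875), (79.52962493896484, 76.70536804199219), 86.5234146118164) [nan nan nan]Traceback (most recent call last):
  File "<stdin>", line 16, in <module>
    u, s, vh = gufunc(a, signature=signature)
               ~~~~~~^^^^^^^^^^^^^^^^^^^^^^^^
    raise LinAlgError("SVD did not converge")
numpy.linalg.LinAlgError: SVD did not converge
```

Run:
```python
from h import *
im=cv2.imread("pics/top0.png");w=np.load("top0.npy");hsv=cv2.cvtColor(im,cv2.COLOR_BGR2HSV)
H,S,V=cv2.split(hsv);u=np.arange(640)[None]+0*H;v=np.arange(480)[:,None]+0*H
m=(u>180)&(u<275)&(v>240)&(v<310)&(w[...,2]>.1)
p=w[m];print("pink",cv2.minAreaRect((p[:,:2]*1000).astype(np.float32)),np.percentile(p[:,2],[50,99,100]),"miny",p[p[:,1].argmin()])
red=((H<8)|(H>172))&(S>150)&(V>120)
m=red&(u>250)&(u<290)&(v>215)&(v<240)
for a in np.flatnonzero(m)[::4]: print(u.flat[a],v.flat[a],np.round(w.reshape(-1,3)[a],3))
# above-bench along the driver lane
m=(w[...,2]>.02)&(w[...,0]>.25)&(w[...,0]<.6)&(abs(w[...,1]-.02)<.1)
print("lane",np.nanmin(w[m],0) if m.any() else 0,np.nanmax(w[m],0))
g=(H>50)&(H<95)&(S>90)&(u>390)&(u<425)&(v>225)&(v<290)
p=w[g];p=p[np.isfinite(p).all(1)]
for lo in np.arange(.1,.16,.01):
    q=p[(p[:,2]>lo)&(p[:,2]<=lo+.01)]
    if len(q): print(round(lo,3),len(q),q.mean(0).round(4),q[:,1].min(),q[:,1].max())
sc=cv2.imread("pics/scene0.png")
a=cv2.resize(sc[185:355,200:420],(776,600),interpolation=cv2.INTER_CUBIC);cv2.imwrite("pics/sc.png",a)
```

```text
pink ((506.2203063964844, 305.5579528808594), (76.87588500976562, 140.47515869140625), 27.706710815429688) [0.18030997 0.19925769 0.202068  ] miny [0.5202838  0.23462951 0.12003448]
273 224 [0.62  0.201 0.2  ]
277 224 [0.618 0.191 0.212]
268 225 [0.619 0.212 0.198]
272 225 [0.616 0.202 0.213]
276 225 [0.616 0.194 0.21 ]
280 225 [0.616 0.185 0.208]
268 226 [0.614 0.211 0.212]
272 226 [0.614 0.202 0.209]
276 226 [0.614 0.194 0.211]
280 226 [0.614 0.185 0.207]
265 227 [0.612 0.218 0.209]
269 227 [0.612 0.209 0.213]
273 227 [0.612 0.2   0.21 ]
277 227 [0.612 0.192 0.206]
262 228 [0.61  0.224 0.209]
266 228 [0.61  0.216 0.209]
270 228 [0.61  0.207 0.209]
274 228 [0.61  0.198 0.209]
278 228 [0.61  0.19  0.207]
264 229 [0.608 0.22  0.211]
268 229 [0.608 0.211 0.207]
272 229 [0.608 0.203 0.204]
262 230 [0.638 0.247 0.   ]
266 230 [0.605 0.215 0.213]
270 230 [0.606 0.207 0.206]
265 231 [0.604 0.218 0.206]
lane [ 0.25107471 -0.04863821  0.02000292] [0.59971637 0.1189682  0.03088144]
0.1 8 [ 0.5555 -0.1223  0.1051] -0.12579218420864333 -0.1179484664776716
0.11 12 [ 0.548  -0.1212  0.1143] -0.1244803757944391 -0.11484332321854768
0.12 28 [ 0.5349 -0.1177  0.1259] -0.12671413803552173 -0.10958358006595961
0.13 39 [ 0.5241 -0.1165  0.1351] -0.12579636405762867 -0.1074583774376657
0.14 56 [ 0.5063 -0.1138  0.1454] -0.12428340444721636 -0.10423388815294429
0.15 51 [ 0.499  -0.114   0.1528] -0.12256982047759091 -0.10524756990678402
```

View pics/sc.png

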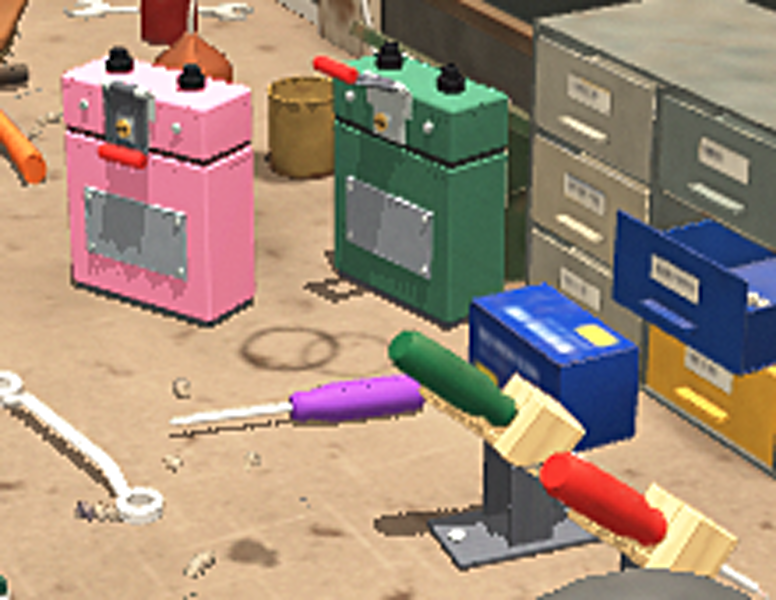

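Call:
{"method": "move_arm", "body": {
  "rows": [
    [[0.1,-0.07,0.2],0.08],
    [[0.2,-0.15,0.2],0.16],
    [[0.3,-0.23,0.2],0.24],
    [[0.42,-0.3,0.2],0.32],
    [[0.54,-0.38,0.2],0.4]
  ],
  "grip": 0,
  "grip_force": 20
}}

```text
time_s: 1.52
position: [0.3481, 0.3562, 0.3165]
tcp_rot: [[-0.991, -0.136, 0.001], [-0.136, 0.991, 0.001], [-0.001, 0.001, -1.0]]
ft_force: [0.6, 1.2, -0.2]
width: 0.298
grip_force: 0.0
```

Call:
{"method": "move_arm", "body": {
  "rows": [
    [[0.12,-0.07,0],0],
    [[0.24,-0.15,0],0],
    [[0.36,-0.22,0],0],
    [[0.48,-0.3,0],0],
    [[0.6,-0.37,0],0]
  ]
}}

```text
time_s: 1.93
position: [0.5255, 0.2461, 0.3159]
tcp_rot: [[-0.992, -0.13, 0.0], [-0.13, 0.992, 0.0], [-0.0, 0.0, -1.0]]
ft_force: [1.2, 1.4, -0.8]
width: -0.003
grip_force: 0.0
```

Call:
{"method": "move_arm", "body": {
  "rows": [
    [[0.1,-0.04,0],0.005],
    [[0.17,-0.08,0],0.005],
    [[0.17,-0.08,0],0.005],
    [[0.17,-0.08,0],0.005],
    [[0.17,-0.08,0],0.005]
  ]
}}

```text
time_s: 2.35
position: [0.5747, 0.224, 0.3156]
tcp_rot: [[-0.99, -0.138, -0.0], [-0.138, 0.99, 0.0], [0.0, 0.0, -1.0]]
ft_force: [-0.3, -0.0, -0.6]
width: -0.002
grip_force: 0.0
```

Call:
{"method": "move_arm", "body": {
  "rows": [
    [[0.1,-0.067,-0.05],0.04],
    [[0.1,-0.067,-0.15],0.04],
    [[0.1,-0.067,-0.22],0.04],
    [[0.1,-0.067,-0.22],0.04],
    [[0.1,-0.067,-0.22],0.04]
  ]
}}

```text
time_s: 2.77
position: [0.6037, 0.2042, 0.25]
tcp_rot: [[-0.98, -0.201, -0.001], [-0.201, 0.98, -0.0], [0.001, -0.0, -1.0]]
ft_force: [-0.2, -0.1, 0.7]
width: -0.003
grip_force: 0.0
```

Call:
{"method": "move_arm", "body": {
  "rows": [
    [[0,0,-0.06],0],
    [[0,0,-0.12],0],
    [[0,0,-0.18],0],
    [[0,0,-0.24],0],
    [[0,0,-0.24],0]
  ]
}}

```text
time_s: 3.18
position: [0.6041, 0.2041, 0.1769]
tcp_rot: [[-0.98, -0.201, -0.001], [-0.201, 0.98, -0.0], [0.002, -0.0, -1.0]]
ft_force: [-0.2, -0.6, -0.2]
width: 0.002
grip_force: 0.0
```

Call:
{"method": "move_arm", "body": {
  "rows": [
    [[0,0,-0.05],0],
    [[0,0,-0.1],0],
    [[0,0,-0.1],0],
    [[0.02,0.004,-0.1],0],
    [[0.04,0.008,-0.1],0]
  ]
}}

```text
time_s: 3.6
position: [0.6172, 0.2065, 0.1498]
tcp_rot: [[-0.98, -0.2, 0.0], [-0.2, 0.98, 0.0], [-0.001, 0.0, -1.0]]
ft_force: [-2.4, -0.6, -1.9]
width: 0.001
grip_force: 1.3
```

Call:
{"method": "move_arm", "body": {
  "rows": [
    [[0.015,0.003,0],0],
    [[0.03,0.006,0],0],
    [[0.045,0.009,0],0],
    [[0.055,0.011,0],0],
    [[0.055,0.011,0],0]
  ]
}}

```text
time_s: 4.02
position: [0.6344, 0.2095, 0.1479]
tcp_rot: [[-0.98, -0.2, 0.001], [-0.2, 0.98, 0.0], [-0.001, 0.0, -1.0]]
ft_force: [-0.3, 0.2, -0.5]
width: 0.001
grip_force: 0.0
```

Run:
```python
from h import *
o=r.get_obs();print(o["position"],o["ft_force"])
im,w=cloud("scene"); a=cv2.resize(im[170:300,250:420],(785,600),interpolation=cv2.INTER_CUBIC);cv2.imwrite("pics/h1.png",a)
H,S,V=cv2.split(cv2.cvtColor(im,cv2.COLOR_BGR2HSV));u=np.arange(640)[None]+0*H;v=np.arange(480)[:,None]+0*H
m=((H<8)|(H>172))&(S>150)&(V>120)&(u>285)&(u<350)&(v>190)&(v<260)
p=w[m];ex=np.array([.98,.1985]);d=p[:,:2]-[.693,.2215]
print(m.sum(),np.median(d@ex),np.median(p[:,2]))
```

```text
[0.63436464 0.20954045 0.14788285] [-0.27698007  0.24387022 -0.52296937]
26 -0.04635551060464747 0.1319293514262796
```

View pics/h1.png

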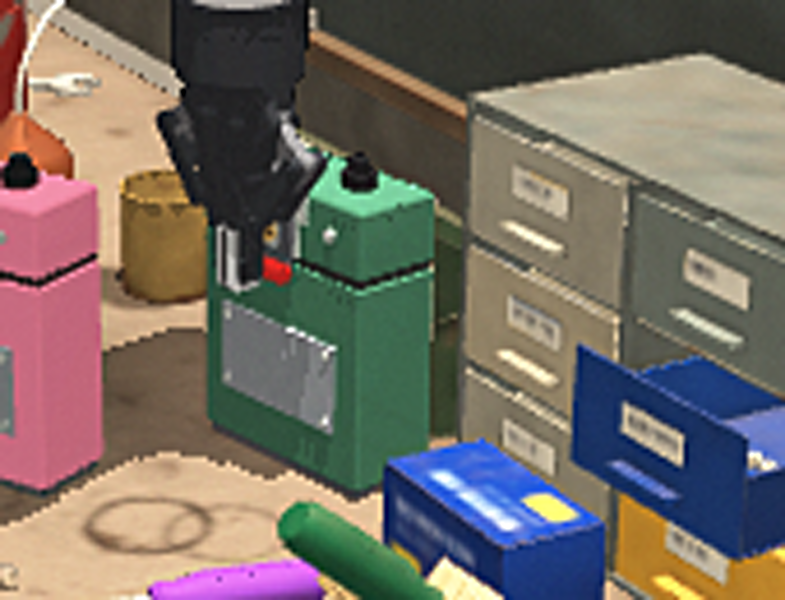

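Call:
{"method": "move_arm", "body": {
  "rows": [
    [[0.005,0.001,0],0],
    [[0.01,0.002,0],0],
    [[0.013,0.003,0],0],
    [[0.013,0.003,0],0],
    [[0.013,0.003,0],0]
  ]
}}

```text
time_s: 4.48
position: [0.6367, 0.21, 0.1477]
tcp_rot: [[-0.98, -0.2, -0.002], [-0.2, 0.98, -0.0], [0.002, -0.0, -1.0]]
ft_force: [-7.2, -2.5, 3.2]
width: -0.008
grip_force: 3.8
```

Call:
{"method": "move_arm", "body": {
  "rows": [
    [[-0.06,-0.012,0],0],
    [[-0.15,-0.03,0],0],
    [[-0.2,-0.04,0.08],0],
    [[-0.2,-0.04,0.2],0],
    [[-0.2,-0.04,0.33],0]
  ],
  "grip": 0
}}

```text
time_s: 4.9
position: [0.5756, 0.1978, 0.2472]
tcp_rot: [[-0.98, -0.2, -0.002], [-0.2, 0.98, -0.001], [0.003, -0.0, -1.0]]
ft_force: [0.7, 1.4, 0.4]
width: 0.002
grip_force: 0.0
```

Call:
{"method": "move_arm", "body": {
  "rows": [
    [[-0.03,-0.13,0.08],-0.05],
    [[-0.06,-0.26,0.14],-0.1],
    [[-0.1,-0.39,0.14],-0.15],
    [[-0.15,-0.52,0.14],-0.22],
    [[-0.2,-0.65,0.14],-0.22]
  ],
  "grip": 1
}}

```text
time_s: 5.32
position: [0.519, 0.0073, 0.2893]
tcp_rot: [[-0.989, 0.151, 0.002], [0.151, 0.989, -0.0], [-0.002, 0.0, -1.0]]
ft_force: [0.5, -0.3, -0.1]
width: 0.705
grip_force: 0.0
```

Call:
{"method": "move_arm", "body": {
  "rows": [
    [[-0.03,-0.13,0],0],
    [[-0.06,-0.26,0],0],
    [[-0.1,-0.35,0],0],
    [[-0.12,-0.35,0],0],
    [[-0.12,-0.35,0],0]
  ]
}}

```text
time_s: 5.73
position: [0.4826, -0.0973, 0.2891]
tcp_rot: [[-0.989, 0.147, 0.001], [0.147, 0.989, -0.0], [-0.001, 0.0, -1.0]]
ft_force: [-0.4, 0.5, 0.2]
width: 0.999
grip_force: 0.0
```

Run:
```python
from h import *
o=r.get_obs();print(o["position"],o["tcp_rot"])
im,w=cloud("wrist");cv2.imwrite("pics/w1.png",im);np.save("w1.npy",w)
print([(np.round(x["xyz"],3),round(x["p"],2)) for x in r.look_for("green_handle","wrist")])
H,S,V=cv2.split(cv2.cvtColor(im,cv2.COLOR_BGR2HSV))
g=(H>50)&(H<95)&(S>90)&(w[...,2]>.08)&(w[...,2]<.17)
p=w[g];print(len(p))
if len(p)>50:
    s=np.linalg.svd(p-p.mean(0),full_matrices=False)[2];print(p.mean(0),s[0])
    for lo in np.arange(.1,.16,.01):
        q=p[(p[:,2]>lo)&(p[:,2]<=lo+.01)]
        if len(q)>3: print(round(lo,3),len(q),q.mean(0).round(4),q[:,1].min().round(4),q[:,1].max().round(4))
```

```text
[ 0.4826491  -0.09733721  0.28913161] [[-9.89154355e-01  1.46878845e-01  5.17196088e-04]
 [ 1.46878830e-01  9.89154490e-01 -6.80909837e-05]
 [-5.21587957e-04  8.61266302e-06 -9.99999864e-01]]
[(array([0.542, 0.066, 0.02 ]), 0.8), (array([ 0.505, -0.115,  0.144]), 0.64)]
4549
[0.68477152 0.11355867 0.12380634] [ 0.17499062 -0.98399205 -0.03373323]
0.1 1047 [ 0.7121 -0.0347  0.1047] -0.4168 0.2216
0.11 547 [0.6731 0.1731 0.1149] 0.1475 0.2117
0.12 565 [0.6739 0.1701 0.1251] 0.1473 0.2
0.13 374 [0.6706 0.1552 0.133 ] -0.1184 0.1965
0.14 485 [0.6762 0.1611 0.1451] -0.1099 0.1877
0.15 448 [0.6768 0.1526 0.1547] -0.1149 0.1789
```

View pics/w1.png

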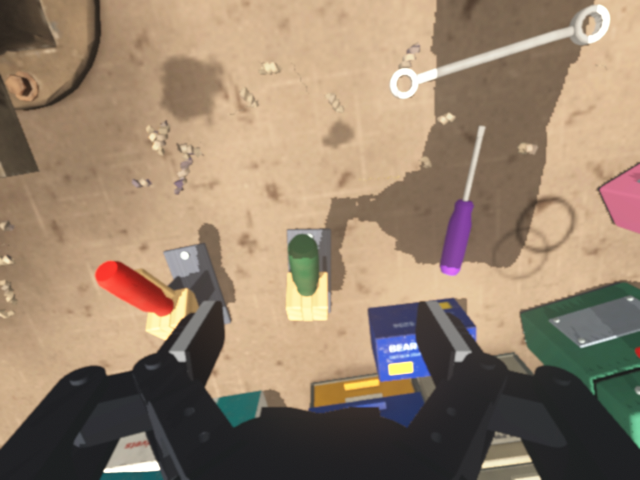

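Run:
```python
from h import *
im=cv2.imread("pics/w1.png");w=np.load("w1.npy")
H,S,V=cv2.split(cv2.cvtColor(im,cv2.COLOR_BGR2HSV));u=np.arange(640)[None]+0*H;v=np.arange(480)[:,None]+0*H
g=(H>50)&(H<95)&(S>60)&(u>280)&(u<330)&(v>225)&(v<305)&(w[...,2]>.08)
p=w[g];print(len(p),p.mean(0))
from scipy.optimize import least_squares
# cylinder r=13 fit: axis through (x0,y0,.110), yaw, slope
def f(q):
    d=np.array([-np.cos(q[3])*np.cos(q[2]),-np.cos(q[3])*np.sin(q[2]),np.sin(q[3])])
    e=p-[q[0],q[1],.110]; return np.linalg.norm(np.cross(e,d),axis=1)-.013
s=least_squares(f,[.533,-.118,-.12,.7],loss="soft_l1",f_scale=.002);print(s.x,np.degrees(s.x[2:]),np.abs(s.fun).mean())
d=np.array([-np.cos(s.x[3])*np.cos(s.x[2]),-np.cos(s.x[3])*np.sin(s.x[2]),np.sin(s.x[3])])
t=(p-[s.x[0],s.x[1],.11])@d;print("along",np.percentile(t,[1,50,99]))
wood=(u>285)&(u<330)&(v>272)&(v<322)&(w[...,2]>.03)&~g
print("block top",np.percentile(w[wood],[2,98],axis=0)); 
q=w[(u>285)&(u<332)&(v>226)&(v<322)&(w[...,2]<.03)&(w[...,2]>.003)];print("base",cv2.minAreaRect((q[:,:2]*1000).astype(np.float32)))
```

```text
819 [ 0.50351797 -0.11501875  0.14505599]
[ 0.54166455 -0.10177658  0.39113265  0.55559145] [22.41025021 31.83304495] 0.002438496464284431
along [0.02377001 0.05577289 0.06813233]
block top [[ 0.52875925 -0.14528074  0.07498224]
 [ 0.60124541 -0.10272103  0.12954818]]
base ((577.8683471679688, -125.74322509765625), (55.68130111694336, 118.58252716064453), 82.16986083984375)
```

Call:
{"method": "move_arm", "body": {
  "rows": [
    [[0.1,-0.04,0],0.008],
    [[0.168,-0.072,-0.08],0.008],
    [[0.168,-0.072,-0.2],0.008],
    [[0.168,-0.072,-0.3],0.008],
    [[0.168,-0.072,-0.35],0.008]
  ]
}}

```text
time_s: 6.25
position: [0.5335, -0.1161, 0.1797]
tcp_rot: [[-0.992, 0.13, -0.004], [0.13, 0.992, 0.001], [0.004, 0.001, -1.0]]
ft_force: [-1.0, -0.1, -1.3]
width: 0.999
grip_force: 0.0
```

Call:
{"method": "move_arm", "body": {
  "rows": [
    [[0,0,0],0],
    [[0,0,0],0],
    [[0,0,0],0],
    [[0,0,0],0],
    [[0,0,0],0]
  ]
}}

```text
time_s: 6.67
position: [0.5348, -0.1177, 0.185]
tcp_rot: [[-0.991, 0.131, 0.002], [0.131, 0.991, -0.0], [-0.002, -0.0, -1.0]]
ft_force: [-0.2, 0.2, 0.6]
width: 0.999
grip_force: 0.0
```

Call:
{"method": "move_arm", "body": {
  "rows": [
    [[-0.005,-0.004,-0.06],0],
    [[-0.005,-0.004,-0.12],0],
    [[-0.005,-0.004,-0.18],0],
    [[-0.005,-0.004,-0.223],0],
    [[-0.005,-0.004,-0.223],0]
  ]
}}

```text
time_s: 7.08
position: [0.5316, -0.1188, 0.1151]
tcp_rot: [[-0.991, 0.132, -0.002], [0.132, 0.991, 0.001], [0.002, 0.0, -1.0]]
ft_force: [-0.8, 0.0, -0.9]
width: 1.0
grip_force: 0.0
```

Call:
{"method": "move_arm", "body": {
  "rows": [
    [[0,0,0],0],
    [[0,0,0],0],
    [[0,0,0],0],
    [[0,0,0],0],
    [[0,0,0],0]
  ],
  "grip": 0,
  "grip_force": 40
}}

```text
time_s: 7.5
position: [0.5329, -0.1191, 0.1175]
tcp_rot: [[-0.991, 0.132, 0.001], [0.132, 0.991, -0.0], [-0.001, -0.0, -1.0]]
ft_force: [0.4, 4.4, 16.9]
width: 0.302
grip_force: 27.6
```

Call:
{"method": "move_arm", "body": {
  "rows": [
    [[0,0,0],0],
    [[0,0,0],0],
    [[0,0,0],0],
    [[0,0,0],0],
    [[0,0,0],0]
  ]
}}

```text
time_s: 7.92
position: [0.5329, -0.119, 0.1176]
tcp_rot: [[-0.991, 0.132, 0.001], [0.132, 0.991, -0.0], [-0.001, -0.0, -1.0]]
ft_force: [-0.9, 0.2, 6.9]
width: 0.301
grip_force: 38.9
```

Call:
{"method": "move_arm", "body": {
  "rows": [
    [[-0.028,0.004,0.024],0],
    [[-0.056,0.008,0.047],0],
    [[-0.083,0.011,0.071],0],
    [[-0.111,0.015,0.094],0],
    [[-0.139,0.019,0.118],0]
  ]
}}

```text
time_s: 8.33
position: [0.4897, -0.1131, 0.1527]
tcp_rot: [[-0.991, 0.132, -0.001], [0.132, 0.991, 0.0], [0.001, 0.0, -1.0]]
ft_force: [0.3, -0.8, -1.1]
width: 0.299
grip_force: 39.3
```

Call:
{"method": "move_arm", "body": {
  "rows": [
    [[-0.028,0.004,0.024],0],
    [[-0.056,0.008,0.047],0],
    [[-0.083,0.011,0.071],0],
    [[-0.111,0.015,0.094],0],
    [[-0.159,0.022,0.138],0]
  ]
}}

```text
time_s: 8.75
position: [0.4423, -0.1065, 0.1935]
tcp_rot: [[-0.991, 0.132, -0.001], [0.132, 0.991, 0.0], [0.001, 0.0, -1.0]]
ft_force: [-1.1, -0.2, -0.7]
width: 0.3
grip_force: 39.3
```

Call:
{"method": "move_arm", "body": {
  "rows": [
    [[-0.02,0.002,0.02],0],
    [[-0.04,0.004,0.04],0],
    [[-0.06,0.005,0.06],0],
    [[-0.06,0.005,0.06],0],
    [[-0.06,0.005,0.06],0]
  ]
}}

```text
time_s: 9.17
position: [0.4253, -0.1053, 0.2117]
tcp_rot: [[-0.991, 0.132, 0.001], [0.132, 0.991, -0.0], [-0.001, -0.0, -1.0]]
ft_force: [-0.1, 1.2, -1.7]
width: 0.3
grip_force: 39.4
```

Run:
```python
from h import *
o=r.get_obs();print(o["position"],o["width"],o["grip_force"])
im,w=cloud("scene");cv2.imwrite("pics/s2.png",cv2.resize(im[150:380,210:440],(600,600),interpolation=cv2.INTER_CUBIC))
for n in("green_tip","green_handle"):print(n,[(np.round(x["xyz"],3),round(x["p"],2)) for x in r.look_for(n,"scene")])
```

```text
[ 0.42525287 -0.10527856  0.21169751] 0.2996366475272324 39.36177983181551
green_tip [(array([ 0.408, -0.118,  0.224]), 0.6), (array([0.544, 0.057, 0.012]), 0.58)]
green_handle [(array([ 0.4  , -0.116,  0.223]), 0.66), (array([0.545, 0.055, 0.018]), 0.63), (array([0.671, 0.18 , 0.104]), 0.5)]
```

View pics/s2.png

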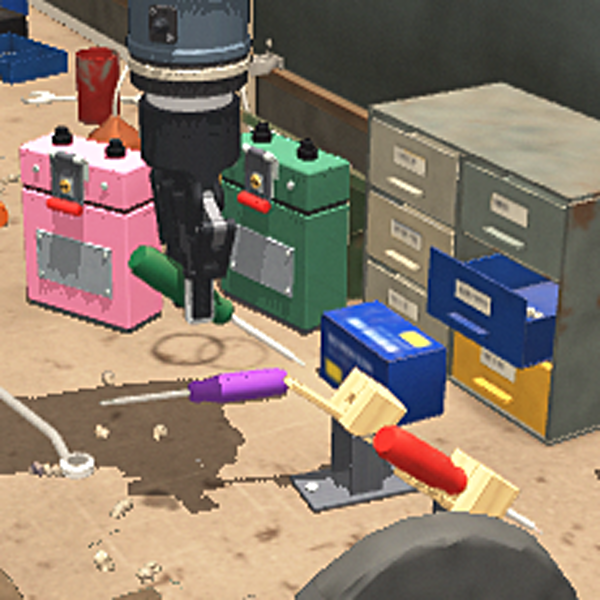

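Call:
{"method": "move_arm", "body": {
  "rows": [
    [[-0.08,-0.01,0],0],
    [[-0.167,-0.015,-0.1],0],
    [[-0.167,-0.015,-0.2],0],
    [[-0.167,-0.015,-0.3],0],
    [[-0.167,-0.015,-0.36],0]
  ]
}}

```text
time_s: 9.73
position: [0.3736, -0.1094, 0.101]
tcp_rot: [[-0.991, 0.132, -0.002], [0.132, 0.991, 0.001], [0.002, 0.0, -1.0]]
ft_force: [-1.1, 0.4, -1.7]
width: 0.297
grip_force: 39.4
```

Call:
{"method": "move_arm", "body": {
  "rows": [
    [[0,0,0],0],
    [[0,0,0],0],
    [[0,0,0],0],
    [[0,0,0],0],
    [[0,0,0],0]
  ],
  "grip_force": 20
}}

```text
time_s: 10.15
position: [0.3759, -0.1099, 0.1046]
tcp_rot: [[-0.991, 0.132, 0.002], [0.132, 0.991, -0.0], [-0.002, -0.0, -1.0]]
ft_force: [0.2, -0.1, -0.8]
width: 0.294
grip_force: 39.4
```

Call:
{"method": "move_arm", "body": {
  "rows": [
    [[0,0,-0.02],0],
    [[-0.005,0,-0.045],0],
    [[-0.015,0.002,-0.07],0],
    [[-0.025,0.003,-0.095],0],
    [[-0.035,0.005,-0.12],0]
  ],
  "grip": 0,
  "grip_force": 20
}}

```text
time_s: 10.57
position: [0.3637, -0.1081, 0.0666]
tcp_rot: [[-0.991, 0.132, -0.001], [0.132, 0.991, 0.0], [0.001, 0.0, -1.0]]
ft_force: [-2.6, -0.1, 3.5]
width: 0.297
grip_force: 37.6
```

Call:
{"method": "move_arm", "body": {
  "rows": [
    [[-0.01,0.001,-0.025],0],
    [[-0.02,0.002,-0.05],0],
    [[-0.03,0.003,-0.075],0],
    [[-0.04,0.004,-0.1],0],
    [[-0.045,0.005,-0.115],0]
  ]
}}

```text
time_s: 10.98
position: [0.3506, -0.1066, 0.0322]
tcp_rot: [[-0.991, 0.132, -0.0], [0.132, 0.991, 0.0], [0.0, 0.0, -1.0]]
ft_force: [-0.2, -0.3, 1.5]
width: 0.298
grip_force: 35.8
```

Call:
{"method": "move_arm", "body": {
  "rows": [
    [[0,0,0],0],
    [[0,0,0],0],
    [[0,0,0],0],
    [[0,0,0],0],
    [[0,0,0],0]
  ]
}}

```text
time_s: 11.4
position: [0.3512, -0.1067, 0.0333]
tcp_rot: [[-0.991, 0.132, 0.0], [0.132, 0.991, -0.0], [-0.0, -0.0, -1.0]]
ft_force: [-0.3, 0.4, 0.9]
width: 0.297
grip_force: 35.8
```

Run:
```python
from h import *
im,w=cloud("scene");cv2.imwrite("pics/s3.png",cv2.resize(im[200:400,190:440],(750,600),interpolation=cv2.INTER_CUBIC))
```

```text
(no output)
```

View pics/s3.png

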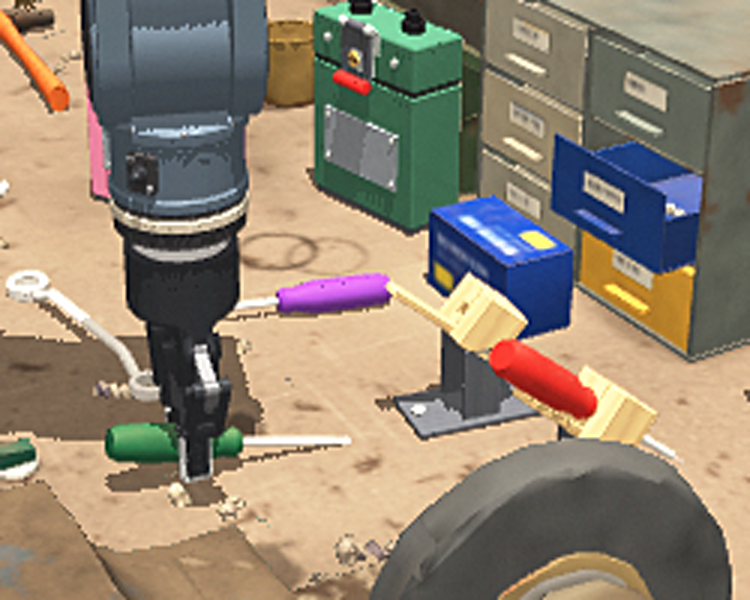

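Call:
{"method": "move_arm", "body": {
  "rows": [
    [[0,0,0.08],0],
    [[0,0,0.18],0],
    [[0,0,0.3],0],
    [[0,0,0.42],0],
    [[0,0.02,0.55],0]
  ],
  "grip": 0,
  "grip_force": 60
}}

```text
time_s: 11.87
position: [0.3503, -0.1009, 0.1997]
tcp_rot: [[-0.991, 0.132, -0.0], [0.132, 0.991, -0.0], [0.0, -0.0, -1.0]]
ft_force: [2.2, -0.8, -1.3]
width: 0.287
grip_force: 59.0
```

Call:
{"method": "move_arm", "body": {
  "rows": [
    [[0.02,0.12,0.04],0.05],
    [[0.06,0.24,0.04],0.1],
    [[0.1,0.36,0.04],0.15],
    [[0.14,0.48,0.04],0.212],
    [[0.2,0.6,0.04],0.212]
  ]
}}

```text
time_s: 12.28
position: [0.4106, 0.0812, 0.2105]
tcp_rot: [[-0.979, -0.206, 0.001], [-0.206, 0.979, 0.0], [-0.001, -0.0, -1.0]]
ft_force: [1.5, -1.3, -0.6]
width: 0.292
grip_force: 59.1
```

Call:
{"method": "move_arm", "body": {
  "rows": [
    [[0.03,0.1,0],0],
    [[0.06,0.2,0],0],
    [[0.06,0.26,0],0],
    [[0.06,0.26,0],0],
    [[0.06,0.26,0],0]
  ]
}}

```text
time_s: 12.7
position: [0.4288, 0.158, 0.2099]
tcp_rot: [[-0.979, -0.202, -0.0], [-0.202, 0.979, -0.0], [0.001, -0.0, -1.0]]
ft_force: [-0.6, 0.8, -1.1]
width: 0.289
grip_force: 59.1
```

```bash
cat > m.py <<'E'
from h import *
o=r.get_obs();print(o["position"],o["tcp_rot"][:,1],o["width"],o["grip_force"])
P=np.array(o["position"])
for c in("scene","top"):
    im,w=cloud(c);cv2.imwrite(f"pics/f_{c}.png",im);np.save(f"f_{c}.npy",w)
    d=w-P; ex=np.array([.98,.1985,0]);ey=np.array([-.1985,.98,0])
    a=d@ex;b=d@ey;z=d[...,2]
    H,S,V=cv2.split(cv2.cvtColor(im,cv2.COLOR_BGR2HSV))
    for n,m in(("blade",(a>.045)&(a<.14)&(abs(b)<.03)&(abs(z)<.06)&(S<90)),("handle",(a>-.08)&(a<.04)&(abs(b)<.04)&(abs(z)<.06)&(H>50)&(H<95)&(S>90))):
        for lo in np.arange(-.08,.14,.02):
            k=m&(a>=lo)&(a<lo+.02)
            if k.sum()>3: print(c,n,round(lo+.01,3),k.sum(),"a %.4f b %.4f z %.4f zmax %.4f"%(a[k].mean(),b[k].mean(),z[k].mean(),z[k].max()),"amax %.4f"%a[k].max())
    for n in("green_tip",):print([(np.round(x["xyz"],3),round(x["p"],2)) for x in r.look_for(n,c)])
E
python3 m.py
```

```text
[0.42880817 0.15803315 0.20987025] [-2.01593038e-01  9.79469359e-01 -1.50235370e-04] 0.28863276812257815 59.119540862739086
scene blade 0.05 10 a 0.0511 b -0.0026 z -0.0189 zmax -0.0159 amax 0.0595
scene blade 0.07 15 a 0.0697 b -0.0024 z -0.0237 zmax -0.0205 amax 0.0784
scene blade 0.09 11 a 0.0897 b -0.0025 z -0.0281 zmax -0.0240 amax 0.0991
scene blade 0.11 11 a 0.1081 b -0.0022 z -0.0328 zmax -0.0297 amax 0.1166
scene handle -0.05 91 a -0.0497 b -0.0083 z 0.0055 zmax 0.0154 amax -0.0402
scene handle -0.03 73 a -0.0295 b -0.0117 z 0.0021 zmax 0.0138 amax -0.0202
scene handle -0.01 42 a -0.0154 b -0.0075 z 0.0010 zmax 0.0274 amax -0.0096
scene handle 0.01 5 a 0.0185 b -0.0100 z -0.0132 zmax -0.0086 amax 0.0198
scene handle 0.03 36 a 0.0272 b -0.0081 z -0.0112 zmax -0.0018 amax 0.0359
[(array([0.545, 0.056, 0.009]), 0.73), (array([0.406, 0.146, 0.211]), 0.66), (array([0.672, 0.186, 0.106]), 0.29)]
top blade 0.11 22 a 0.1109 b -0.0005 z -0.0298 zmax -0.0239 amax 0.1186
[]
```

Call:
{"method": "move_arm", "body": {
  "rows": [
    [[0.05,0.01,-0.02],0],
    [[0.1,0.023,-0.04],0],
    [[0.15,0.035,-0.06],0],
    [[0.19,0.045,-0.071],0],
    [[0.216,0.05,-0.071],0]
  ]
}}

```text
time_s: 13.32
position: [0.4945, 0.1716, 0.1881]
tcp_rot: [[-0.98, -0.198, -0.001], [-0.198, 0.98, -0.0], [0.001, -0.0, -1.0]]
ft_force: [0.2, 0.1, -1.8]
width: 0.288
grip_force: 59.1
```

Call:
{"method": "move_arm", "body": {
  "rows": [
    [[0,0,0],0],
    [[0,0,0],0],
    [[0,0,0],0],
    [[0,0,0],0],
    [[0,0,0],0]
  ]
}}

```text
time_s: 13.73
position: [0.4934, 0.1722, 0.1891]
tcp_rot: [[-0.98, -0.2, 0.0], [-0.2, 0.98, 0.0], [-0.0, 0.0, -1.0]]
ft_force: [0.5, -0.5, -1.8]
width: 0.29
grip_force: 59.1
```

```bash
python3 m.py
python3 - <<'E'
import cv2
im=cv2.imread("pics/f_scene.png");cv2.imwrite("pics/fs.png",cv2.resize(im[150:330,200:430],(766,600),interpolation=cv2.INTER_CUBIC))
E
```

```text
[0.49340801 0.17220478 0.18913398] [-1.99664970e-01  9.79864224e-01  4.43698528e-05] 0.28957960606357924 59.121464116396965
scene blade 0.05 11 a 0.0517 b -0.0026 z -0.0196 zmax -0.0166 amax 0.0600
scene blade 0.07 14 a 0.0706 b -0.0038 z -0.0239 zmax -0.0193 amax 0.0790
scene blade 0.09 11 a 0.0922 b -0.0018 z -0.0297 zmax -0.0270 amax 0.0998
scene blade 0.11 7 a 0.1076 b -0.0024 z -0.0324 zmax -0.0301 amax 0.1180
scene handle -0.05 91 a -0.0502 b -0.0081 z 0.0056 zmax 0.0161 amax -0.0402
scene handle -0.03 70 a -0.0295 b -0.0119 z 0.0015 zmax 0.0131 amax -0.0202
scene handle -0.01 43 a -0.0143 b -0.0042 z 0.0019 zmax 0.0273 amax -0.0089
scene handle 0.03 29 a 0.0277 b -0.0085 z -0.0113 zmax -0.0036 amax 0.0355
[(array([0.545, 0.059, 0.012]), 0.97), (array([0.671, 0.184, 0.109]), 0.72), (array([0.472, 0.157, 0.192]), 0.54)]
[(array([0.557, 0.068, 0.021]), 0.61)]
```

View pics/fs.png

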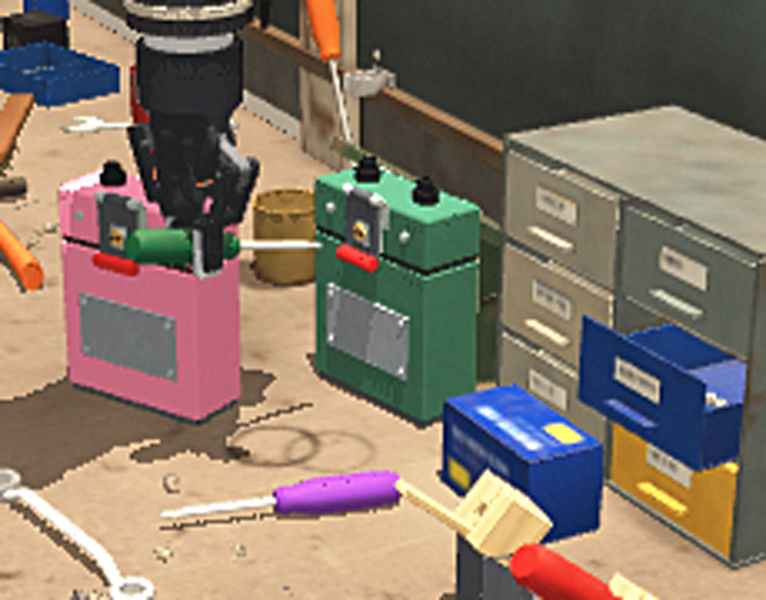

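```bash
python3 -c "
from station import r
print(r.finish_job())"
```

```text
the job is handed in; nothing more can be done
None
```

The hasp is home over the stud. I handed the job in with the green screwdriver held still about 3 to 4 cm short of the stud. The tip is within about 1 cm of the stud's axis, and the blade dips about 13.5° (0.24 rad against the 0.3 limit). It touched neither box nor hasp, and I moved nothing else; the judge's result was not shown.

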